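# Make up the chocolate tray and the salsa tray

## Task

Make up the two kitchen trays from the things laid out between them. The longer tray, where the chocolate tin already stands, is for hot chocolate: lay the wooden chocolate whisk in its long compartment and stand the clay cup in its empty square one; the shorter tray is for salsa: lay the wooden spoon in its long compartment and stand the small white bowl and the stone pestle upright in its two square ones, one in each. Set the cup and the bowl down without dropping them, and leave the glass, the salt jar and the blue enamel tin where they stand.

Things in the scene. Friction and masses are not known exactly. Their poses are not given: they have to be found in the camera images.
- long_tray: Longer wooden tray, 242 x 178 mm, fixed. Origin: centre of its underside; x along, y across. Floor and walls 6 thick, rim 18 above table, dividers 16. Long compartment 230 x 72 inside, centre x 0, y -47. Empty square one for the cup 90 x 88, centre x -70, y 39. The third (centre x 48, y 39) holds a fixed steel chocolate tin 115 x 67, top at 55. End handles jut 23, below the rim.
- short_tray: Shorter wooden tray, 208 x 178 mm, fixed. Origin: centre of its underside; x along, y across. Floor and walls 6 thick, rim 18 above table, dividers 16. Long compartment 196 x 72 inside, centre x 0, y -47. Two equal empty square ones 95 x 88, centres x -50.5 and x 50.5, y 39: bowl in one, pestle in the other, either way. End handles jut 23, below the rim.
- whisk: Wooden chocolate whisk (molinillo), lying, 200 mm long, 0.08 kg. Origin on its axis at mid-length, 21.5 above its support; x towards the head. Fluted head 44 across from x 54 to 100, rings 43 across from x 24 to 47 (it rests on these), level handle 16 across back to x -100, ball 22 across at x -89. Grip the handle at the origin. May point either way in the tray.
- spoon: Small wooden spoon, 170 mm long, 0.03 kg, lying flat. The origin is at mid-length on its underside; x runs along it towards the scoop, z up. Handle 14 wide and 12 thick from x -85 to +43; scoop round, 42 in diameter, 13 high, hollow, from x +43 to +85. Either end may point either way in the compartment.
- cup: Handleless terracotta clay cup, 60 mm in diameter at the rim, 48 at the foot, 72 high, wall 4, 0.14 kg, mouth up. The origin is at the centre of its underside, z up.
- bowl: Small white glazed ceramic bowl, 64 mm in diameter at the rim, 40 at the foot, 38 high, wall 4, 0.12 kg, mouth up. The origin is at the centre of its underside, z up.
- pestle: Grey stone pestle (tejolote) standing on its broad end, round, 80 mm high, 48 in diameter near the foot, narrowing to a waist of 34 at 52 above the foot and 37 at 72, 0.28 kg. The origin is at the centre of its underside, z up.
- glass: Green drinking glass, 58 mm in diameter at the rim, 80 high, loose; not part of the job, leave standing. Origin at the centre of its underside.
- salt_jar: Clear glass salt jar with steel lid, 54 mm in diameter, 80 high, loose; not part of the job, leave standing. Origin at the centre of its underside.
- enamel_tin: Round blue enamel tin with a white lid and small knob, 52 mm across, 80 high, loose; not part of the job, leave standing. Origin at the centre of its underside. (Other kitchen ware, fixed and below 160 mm, stands farther out along the back and sides of the table.)
There are look-alikes about, which are no part of the job. There is more than one size of the spoon; the job needs the middle-sized.

How it is judged:
By the outcome, as a careful person would: the job done as asked, in the order asked, and still so for the second after the job is handed in, with the robot touching nothing.
It also fails if it takes over 120 s, if anything falls off the work surface, if the arm or the gripper's body presses on something with over 40 N, if the wrist force passes 120 N, or if a joint passes its speed limit or range.

## Robot

A 6-joint arm with a two-finger parallel gripper is mounted at the origin on the work surface. World frame = base frame: x ahead of the robot, y to its left, z up, the work surface at z = 0. Lengths are in mm, angles in rad, forces in N, time in s.
With the tool pointing down it reaches from about 350 to 975 mm from the base axis. Payload 7.1 kg.
Tool frame: the origin (TCP) lies on the centre line of the jaws, within the pads' length; the fingertips stand 17 mm ahead of it and the grasp point (between the pads) lies 2 mm behind it (tip_extent is the distance from the TCP to the fingertips, in mm); z points along the fingers, y is the line along which they close (so a half turn about z gives the same grasp; the last joint's range is limited). The gripper opens to 88 mm and grips with 3 to 60 N. Pads are 20 mm wide; open, the fingers measure 115 mm over their backs; the gripper's body (75 mm by 178 mm) begins 61 mm behind the grasp point.
Start: joints at [-1.254, 0.423, 1.63, -0, 1.089, -0.019], TCP at [205.97, -590.069, 216.075] pointing down, gripper open.
Joint ranges: [-3, 3], [-0.9, 2.11], [0.09, 2.58], [-1.31, 4.45], [0.11, 2.69], [-2.54, 2.54]. Speed limits (rad/s): [2.39, 2.39, 3.01, 3.14, 3.14, 3.14].

## Interface

Orientations are given as a rotation vector (axis times angle).
In Python, from workcell import get_obs, get_image, camera_model, close_job, look_for, outline_of, pinpoint, tip_extent gives the robot as it stands.
- The arm moves only by the shell command python3 -m jog 'ROWS'. ROWS is text: rows parted by semicolons, each of 7 numbers parted by spaces: the shift along the tool's x, y, z as a fraction of full scale, then the turn, a rotation vector about the tool's x, y, z as a fraction of full scale, then the closure, from -1 (fully open) to 1 (shut). A call has 1 to 8 rows; each row is the pose to reach, as a shift and turn from the pose commanded when the call began, along the tool's axes at that moment; what a row does not reach only later rows make up. Full scale, the value 1, is 0.2 m for a shift and 30 degrees for a turn. A row lasts 1/10 s, in which the tool goes at most 50 mm and 8.59 degrees, less where a joint would pass 70% of its speed; a pose out of reach is approached as far as the arm can. A call with a number of a shift or a turn outside -1 to 1 is refused whole. A call with a gripper value outside its range is refused whole. The fingers move at their own pace and stop on an object; the grip force is fixed at half the most. Time passes only in rows, so rows that repeat a pose let the fingers close. It gives the time, the measured TCP pose, the force, the opening and the grip force at its end, in the units of the state.
- get_obs(): the state, without advancing time (a new reading comes with each control period).
- get_image(name): name is "scene" or "side" or "wrist"; returns the picture (400x640x3 uint8, red, green, blue); there is no depth.
- camera_model(name): a dict with "fx", "fy", "cx", "cy" (pixels), "origin" and "orientation" of the camera in the world; the wrist camera has in their place "tool_from_camera" (4x4, takes a point from camera to tool coordinates, whose origin is the TCP and whose axes are the flange's). Camera axes: x right, y down, z forward; pixel columns grow to the right and rows downward; lengths in mm; the calibration is good to about 2 mm. A picture is of the moment at which its call begins: read the wrist's pose just before it. camera_model takes no time and is no camera call.
- close_job(): hands the job in; it is judged then, once.
Trained networks look in the newest picture that a camera, given by its name, has taken for a name from the list of things; names that differ only in an ending like _2 or _b are one class to them, and where a whole thing is asked for, a point or a joint stands for the part that bears it (a point fixed in the world has none). Each returns a list of dicts, best first, with "confidence" (0 to 1); they miss things now and then, are a little off and sometimes report something else, mostly with a low value. They report only what shows in the picture. A call takes as long as a camera call. They do not tell look-alikes from the thing itself.
- look_for(target, camera): "xyz" ([x, y, z] in mm, in the coordinates of the camera as it stood for that picture, good to about 4 mm: the middle of the surface that is visible of it).
- outline_of(target, camera): "mask" (400x640 bool, what is visible of it).
- pinpoint(target, camera): "xyz" ([x, y, z] in mm, in the coordinates of the camera as it stood for that picture, good to about 4 mm: a listed point, or the origin of a listed thing).
The state is a dict: "t": time; "qpos": joint angles; "qvel": joint speeds; "joint_torque": joint torques, N m; "ee_pos": TCP position; "orientation": TCP orientation; "ft_force": force on the tool from outside, world axes, zero at the start; "moment": the same for the moment, N m; "width": finger opening in mm; "grasp_force": force on a finger pad.
Only numpy, scipy, OpenCV 4.12 (cv2) and the standard library are available. Lean on these libraries where they do the work, as an engineer would, in place of code of your own. Each camera call takes 0.05 s, during which the arm holds its last target. There are 200 camera calls.

## Working session

There is one attempt and no reset: what is moved stays moved. The work goes in short steps, Python scripts to look and compute and a shell command to move; the robot and the scene stay as the last step left them, time stands still between calls to the robot, and variables do not carry over. Pictures are saved under pics/ and viewed, at most 14 in all, crops included, and the job is handed in when it is done.

```bash
ls; mkdir -p pics; cat > h.py <<'E'
import numpy as np, cv2
from scipy.spatial.transform import Rotation as R
from workcell import *
def cam(name):
    m=camera_model(name)
    if 'tool_from_camera' in m:
        o=get_obs(); T=np.eye(4); T[:3,:3]=R.from_rotvec(o['orientation']).as_matrix(); T[:3,3]=o['ee_pos']
        return m,T@np.array(m['tool_from_camera'])
    T=np.eye(4); q=np.array(m['orientation']); T[:3,:3]=q if q.shape==(3,3) else R.from_rotvec(q).as_matrix(); T[:3,3]=m['origin']
    return m,T
def w(T,p): return T[:3,:3]@np.array(p)+T[:3,3]
def snap(name,fn):
    m,T=cam(name); im=get_image(name); cv2.imwrite('pics/'+fn,im[:,:,::-1]); return m,T,im
def px(m,T,p):
    c=np.linalg.inv(T)@np.append(p,1); return m['fx']*c[0]/c[2]+m['cx'],m['fy']*c[1]/c[2]+m['cy']
def ray(m,T,u,v,z):
    d=T[:3,:3]@np.array([(u-m['cx'])/m['fx'],(v-m['cy'])/m['fy'],1]); return T[:3,3]+d*(z-T[2,3])/d[2]
E
python3 - <<'E'
from h import *
for c in ('scene','side'):
    print(camera_model(c))
    m,T,im=snap(c,c+'0.png')
    for n in 'long_tray short_tray whisk spoon cup bowl pestle glass salt_jar enamel_tin'.split():
        for d in pinpoint(n,c)[:4]:
            p=w(T,d['xyz']); print(c,n,round(d['confidence'],2),p.round(),np.round(px(m,T,p)))
print(camera_model('wrist'),get_obs())
E
```

```text
pics
{'fx': 449.5712627994969, 'fy': 449.5712627994969, 'cx': 315.60718128766655, 'cy': 196.9018864675477, 'origin': array([1136.96135741, -516.01442316,  829.946392  ]), 'orientation': array([-2.10370621, -1.09276722,  0.44333065])}
scene long_tray 0.6 [ 519. -315.   -2.] [220. 275.]
scene short_tray 0.68 [533. 317.   2.] [423. 175.]
scene whisk 0.82 [438.  -4.  22.] [312. 194.]
scene spoon 0.84 [ 211. -290.    1.] [176. 193.]
scene spoon 0.82 [679.  -3.  -2.] [371. 259.]
scene spoon 0.49 [288. 225.  -3.] [344. 144.]
scene cup 0.94 [544. 149.  -1.] [381. 201.]
scene bowl 0.67 [ 541. -144.   -5.] [289. 249.]
scene bowl 0.58 [566. -15.   3.] [338. 230.]
scene pestle 0.78 [566. -15.   2.] [338. 231.]
scene glass 0.65 [ 422. -154.    0.] [260. 220.]
scene glass 0.36 [543. 149.  -0.] [381. 200.]
scene salt_jar 0.77 [430. 161.  -2.] [357. 177.]
scene enamel_tin 0.95 [687. 161.   1.] [423. 231.]
{'fx': 367.7414043575184, 'fy': 367.7414043575184, 'cx': 321.5567578053136, 'cy': 197.88559838163025, 'origin': array([350.75411354, 756.1006077 , 589.79019668]), 'orientation': array([-0.22557154,
[... 1231 characters left out ...]
     1.00000000e+00]])} {'t': 1.1, 'qpos': array([-1.25399034e+00,  4.23116007e-01,  1.62988660e+00,  5.21683977e-06,
        1.08862288e+00, -1.89848928e-02]), 'qvel': array([ 0.00051434, -0.00072897,  0.00158072, -0.00026909, -0.00151072,
        0.00050486]), 'joint_torque': array([ 6.87826341e-04, -5.44590175e+01, -2.74044245e+01,  6.43923506e-02,
        1.68621191e-02, -1.85769812e-05]), 'ee_pos': array([ 205.9768225 , -590.06568815,  216.07033582]), 'orientation': array([-3.09738553e+00, -5.24975202e-01,  4.71349569e-07]), 'ft_force': array([ 1.02760871,  0.16938601, -0.34244643]), 'moment': array([-0.00349143,  0.02980526, -0.03805357]), 'grasp_force': 0.0, 'width': 87.5815063249946}
```

View pics/scene0.png

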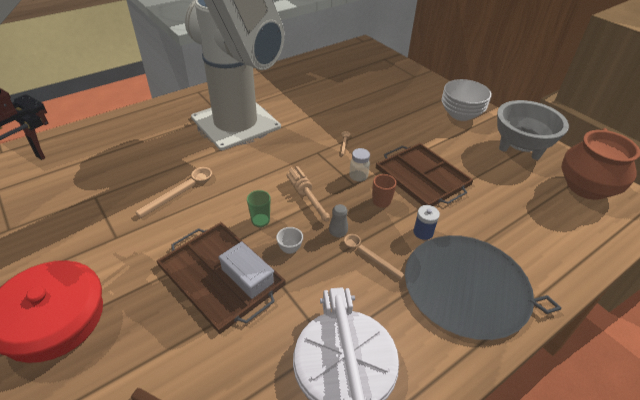

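View pics/side0.png

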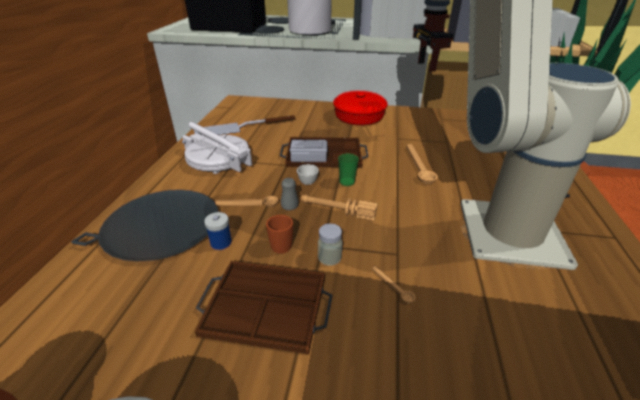

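The pictures show three spoons: scene px (176,193) is large, (371,259) is medium and (344,144) is small. There is one whisk at (312,194), cup at (384,190), bowl at (289,240) and pestle at (339,220). Next I'll measure the spoon lengths from the outlines and check the choice from above.

```bash
cat >> h.py <<'E'
def go(x,y,z,yaw=None):
    "shift/turn fractions from the pose now to tool-down pose with tool x at yaw (deg)"
    o=get_obs(); Rn=R.from_rotvec(o['orientation']); M=Rn.as_matrix()
    cy=np.degrees(np.arctan2(M[1,0],M[0,0])); yaw=cy if yaw is None else yaw
    a=np.radians(yaw); G=np.array([[np.cos(a),np.sin(a),0],[np.sin(a),-np.cos(a),0],[0,0,-1]])
    s=M.T@(np.array([x,y,z])-o['ee_pos'])/200; t=(Rn.inv()*R.from_matrix(G)).as_rotvec()/np.radians(30)
    print('yaw now',cy.round(1),'pos',o['ee_pos'].round(1),'t',o['t'],'| shift',s.round(3),'turn',t.round(3))
E
python3 - <<'E'
from h import *
for c in ('scene','side'):
    m,T=cam(c); get_image(c)
    for d in outline_of('spoon',c)[:4]:
        v,u=np.nonzero(d['mask']); P=np.array([ray(m,T,a,b,7)[:2] for a,b in zip(u,v)])
        r=cv2.minAreaRect(P.astype(np.float32)); print(c,d['confidence'],np.round(r[0]),np.round(r[1]),r[2])
go(480,-180,380)
E
```

```text
scene 0.82 [677.   5.] [173.  38.] 12.607324600219727
scene 0.65 [ 212. -288.] [ 59. 237.] 20.90053367614746
scene 0.6 [289. 226.] [ 22. 115.] 50.05917739868164
side 0.77 [288. 220.] [ 27. 113.] 42.48582458496094
side 0.77 [ 205. -298.] [ 55. 245.] 9.766733169555664
side 0.65 [684.  -5.] [166.  42.] 9.597078323364258
yaw now 19.2 pos [ 206.  -590.1  216.1] t 1.3 | shift [ 1.969 -1.484 -0.82 ] turn [-0.  0. -0.]
```

The spoon at (371,259) measures 170 mm, so it is the middle one. Now I'll move over the scene.

```bash
python3 -m jog '0.2 -0.15 -0.2 0 0 0 -1; 0.4 -0.3 -0.4 0 0 0 -1; 0.6 -0.45 -0.6 0 0 0 -1; 0.8 -0.6 -0.7 0 0 0 -1; 1 -0.75 -0.8 0 0 0 -1; 1 -0.75 -0.8 0 0 0 -1; 1 -0.75 -0.8 0 0 0 -1'; python3 -m jog '0.2 -0.15 0 0 0 0 -1; 0.4 -0.3 0 0 0 0 -1; 0.6 -0.45 0 0 0 0 -1; 0.8 -0.6 0 0 0 0 -1; 0.97 -0.73 0 0 0 0 -1; 0.97 -0.73 0 0 0 0 -1; 0.97 -0.73 0 0 0 0 -1; 0.97 -0.73 0 0 0 0 -1'
python3 - <<'E'
from h import *
m,T,im=snap('wrist','w1.png')
for n in 'long_tray short_tray whisk spoon cup bowl pestle glass salt_jar enamel_tin'.split():
    for d in pinpoint(n,'wrist')[:4]:
        p=w(T,d['xyz']); print(n,round(d['confidence'],2),p.round(),np.round(px(m,T,p)))
go(480,-180,380)
E
```

```text
t: 2.0
ee_pos: [348.3, -380.0, 379.5]
orientation: [3.092, 0.531, 0.006]
ft_force: [0.1, -0.3, -0.3]
width: 87.7
grasp_force: 0.0
t: 2.8
ee_pos: [479.9, -181.7, 375.7]
orientation: [3.098, 0.524, -0.001]
ft_force: [-0.9, 0.1, -0.2]
width: 88.0
grasp_force: 0.0
long_tray 0.78 [ 518. -317.   -2.] [407. 162.]
short_tray 0.56 [535. 315.   2.] [17. 11.]
whisk 0.72 [432. -12.  24.] [210. 152.]
spoon 0.87 [289. 219.  -1.] [ 61. 186.]
cup 0.88 [549. 144.  -2.] [135.  43.]
bowl 0.79 [ 543. -137.    0.] [309. 110.]
pestle 0.57 [568. -12.   2.] [237.  67.]
pestle 0.19 [433. -12.  22.] [211. 151.]
glass 0.61 [ 427. -154.    2.] [296. 182.]
salt_jar 0.92 [431. 165.   8.] [104. 114.]
yaw now 19.2 pos [ 480.4 -180.9  376.1] t 3.35 | shift [-0.    -0.005 -0.02 ] turn [ 0. -0. -0.]
```

View pics/w1.png

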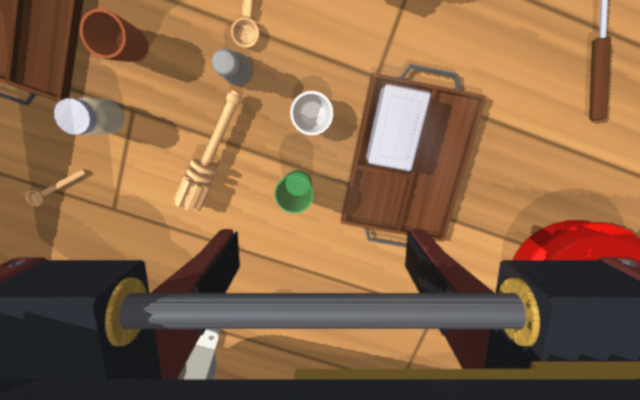

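Long tray corners are at about (376,73), (486,96), (440,240) and (342,222), with the empty square at the bottom left near (383,200). The whisk runs from its head at (188,195) to its ball at (233,97), with the bowl at (312,112) and the green glass at (294,192).

```bash
cat >> h.py <<'E'
def fit(px4,obj,m,T,z):
    "rigid 2D fit of object points to pixels at height z: x,y,yaw, residuals"
    W=np.array([ray(m,T,u,v,z)[:2] for u,v in px4]); O=np.array(obj,float)
    a,b=O-O.mean(0),W-W.mean(0); th=np.arctan2((a[:,0]*b[:,1]-a[:,1]*b[:,0]).sum(),(a*b).sum())
    c,s=np.cos(th),np.sin(th); Q=np.array([[c,-s],[s,c]]); t=W.mean(0)-Q@O.mean(0)
    return t.round(1),np.degrees(th).round(1),(W-(O@Q.T+t)).round(1).tolist()
E
python3 - <<'E'
from h import *
m,T=cam('wrist'); im=get_image('wrist')
print('tray',fit([(376,73),(486,96),(440,240),(342,222)],[(121,89),(121,-89),(-121,-89),(-121,89)],m,T,18))
print('whisk',fit([(234,97),(186,202)],[(-89,0),(95,0)],m,T,21.5))
for d in outline_of('whisk','wrist')[:2]:
    v,u=np.nonzero(d['mask']); P=np.array([ray(m,T,a,b,21)[:2] for a,b in zip(u,v)]).astype(np.float32)
    print(d['confidence'],cv2.minAreaRect(P), cv2.fitLine(P,cv2.DIST_L2,0,.01,.01).ravel())
c=cv2.resize(im[30:250,150:500],None,fx=2.2,fy=2.2,interpolation=cv2.INTER_CUBIC); cv2.imwrite('pics/w1c.png',c[:,:,::-1])
E
```

```text
tray (array([ 521.6, -315.7]), np.float64(7.8), [[-1.6, -3.8], [-1.3, 2.4], [1.6, 4.7], [1.2, -3.4]])
whisk (array([435.4,  -9.4]), np.float64(170.6), [[1.6, -0.3], [-1.6, 0.3]])
0.75 ((429.8690490722656, -10.739765167236328), (46.50459671020508, 209.12474060058594), 82.11834716796875) [ 9.8835909e-01 -1.5213898e-01  4.1022830e+02 -8.7082081e+00]
```

View pics/w1c.png

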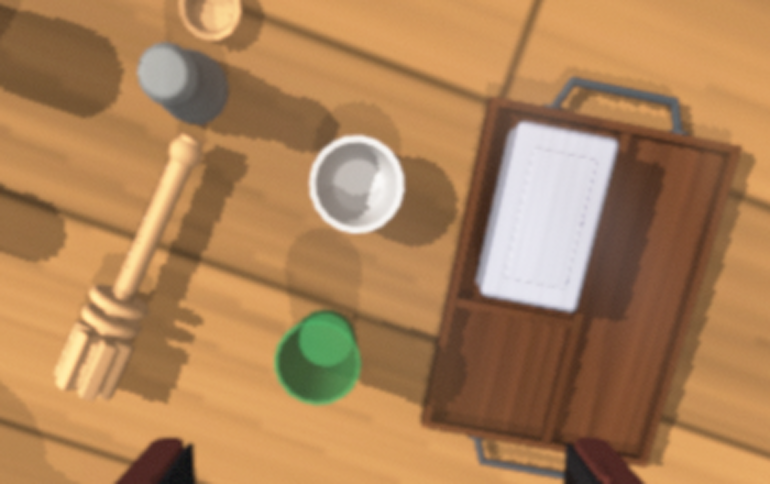

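```bash
python3 - <<'E'
from h import *
m,T=cam('wrist')
print('tray',fit([(374,75.5),(487,98),(443,239),(343,223)],[(121,89),(121,-89),(-121,-89),(-121,89)],m,T,18))
print('bowl',ray(m,T,150+357/2.2,30+184/2.2,38))
go(433,-10.5,120,-9)
E
```

```text
tray (array([ 520.7, -317.4]), np.float64(8.7), [[-3.3, -1.9], [-3.4, -0.3], [4.5, 4.0], [2.2, -1.8]])
bowl [ 540.92758942 -144.17834976   38.        ]
yaw now 19.2 pos [ 480.4 -180.8  376.1] t 3.45 | shift [ 0.057 -0.882  1.28 ] turn [0.    0.    0.941]
```

```bash
python3 -m jog '0.01 -0.18 0.15 0 0 0.25 -1; 0.02 -0.36 0.3 0 0 0.5 -1; 0.04 -0.54 0.45 0 0 0.75 -1; 0.05 -0.72 0.6 0 0 0.94 -1; 0.057 -0.88 0.75 0 0 0.94 -1; 0.057 -0.88 0.9 0 0 0.94 -1; 0.057 -0.88 0.9 0 0 0.94 -1; 0.057 -0.88 0.9 0 0 0.94 -1'
python3 - <<'E'
from h import *
m,T,im=snap('wrist','w2.png')
for n in ['whisk','pestle','cup','salt_jar','short_tray','spoon']:
    for d in pinpoint(n,'wrist')[:2]:
        p=w(T,d['xyz']); print(n,round(d['confidence'],2),p.round(),np.round(px(m,T,p)))
get_image('wrist')
for d in outline_of('whisk','wrist')[:1]:
    v,u=np.nonzero(d['mask']); P=np.array([ray(m,T,a,b,21)[:2] for a,b in zip(u,v)]).astype(np.float32)
    print(d['confidence'],cv2.minAreaRect(P), cv2.fitLine(P,cv2.DIST_L2,0,.01,.01).ravel())
go(433,-10.5,22,-9)
E
```

```text
t: 4.25
ee_pos: [433.6, -10.9, 196.5]
orientation: [3.132, -0.245, -0.001]
ft_force: [0.8, -0.4, -0.3]
width: 87.6
grasp_force: 0.0
whisk 0.65 [566. -15.   2.] [306.  50.]
whisk 0.59 [431. -12.  24.] [323. 184.]
pestle 0.62 [548. 145.  -4.] [161.  94.]
pestle 0.6 [566. -16.   1.] [306.  50.]
cup 0.92 [551. 144.  -2.] [160.  91.]
salt_jar 0.58 [429. 166.   3.] [169. 205.]
salt_jar 0.16 [ 544. -141.   -0.] [430.  53.]
0.67 ((428.9002685546875, -12.378494262695312), (44.920650482177734, 210.6157989501953), 81.07764434814453) [ 9.8961151e-01 -1.4376757e-01  4.1378586e+02 -9.2107182e+00]
yaw now -9.0 pos [433.5 -11.1 196.6] t 4.7 | shift [-0.004 -0.002  0.873] turn [-0.    -0.002  0.   ]
```

View pics/w2.png

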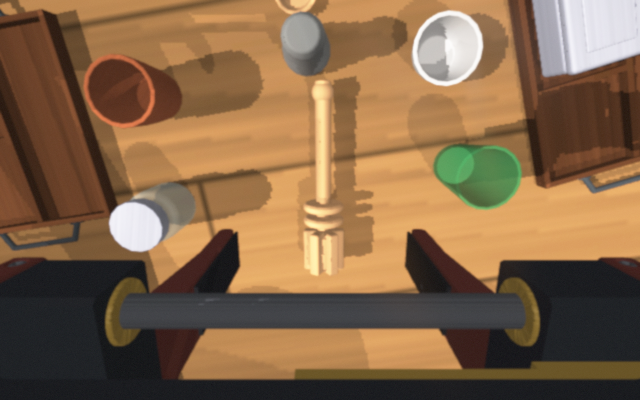

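The whisk is centred under the tool at column 322. I'll descend and grip it.

```bash
python3 -m jog '0 0 0.25 0 0 0 -1; 0 0 0.5 0 0 0 -1; 0 0 0.7 0 0 0 -1; 0 0 0.873 0 0 0 -1; 0 0 0.873 0 0 0 -1; 0 0 0.873 0 0 0 -1; 0 0 0.873 0 0 0 1; 0 0 0.873 0 0 0 1';python3 -m jog '0 0 0 0 0 0 1; 0 0 0 0 0 0 1; 0 0 0 0 0 0 1; 0 0 0 0 0 0 1; 0 0 0 0 0 0 1; 0 0 0 0 0 0 1; 0 0 -0.2 0 0 0 1; 0 0 -0.4 0 0 0 1'
python3 - <<'E'
from h import *
a=np.radians(8.3); c,s=np.cos(a),np.sin(a)
p=np.array([520,-316.5])+np.array([-47*-s,-47*c]); print(p)
# whisk origin to compartment centre; 
go(p[0],p[1],150,8.3); go(p[0],p[1],29,8.3)
E
```

```text
t: 5.5
ee_pos: [434.7, -10.9, 23.3]
orientation: [-3.132, 0.245, -0.006]
ft_force: [-0.3, -0.1, -0.1]
width: 75.1
grasp_force: 0.0
t: 6.3
ee_pos: [431.7, -10.8, 101.1]
orientation: [3.132, -0.245, -0.007]
ft_force: [1.1, -0.1, -0.1]
width: 11.5
grasp_force: 0.0
[ 526.78474145 -363.00771209]
yaw now -9.0 pos [431.7 -10.8 101.1] t 6.3 | shift [ 0.743  1.666 -0.247] turn [-0.     0.009 -0.575]
yaw now -9.0 pos [431.7 -10.8 101.1] t 6.3 | shift [0.745 1.665 0.358] turn [-0.     0.009 -0.575]
```

The lift started before the fingers had closed, so the grip missed. I'll reopen, go up and check.

```bash
python3 -m jog '0 0 -0.2 0 0 0 -1; 0 0 -0.4 0 0 0 -1; 0 0 -0.4 0 0 0 -1; 0 0 -0.4 0 0 0 -1; 0 0 -0.4 0 0 0 -1; 0 0 -0.4 0 0 0 -1; 0 0 -0.4 0 0 0 -1; 0 0 -0.4 0 0 0 -1'
python3 - <<'E'
from h import *
m,T,im=snap('wrist','w3.png')
for d in pinpoint('whisk','wrist')[:3]:
        p=w(T,d['xyz']); print(round(d['confidence'],2),p.round(),np.round(px(m,T,p)))
for d in outline_of('whisk','wrist')[:1]:
    v,u=np.nonzero(d['mask']); P=np.array([ray(m,T,a,b,21)[:2] for a,b in zip(u,v)]).astype(np.float32)
    print(d['confidence'],cv2.minAreaRect(P), cv2.fitLine(P,cv2.DIST_L2,0,.01,.01).ravel(),u.min(),u.max(),v.min(),v.max())
go(432,-11,22,-9)
E
```

```text
t: 7.1
ee_pos: [432.8, -10.8, 180.6]
orientation: [3.132, -0.245, -0.003]
ft_force: [0.3, 0.3, 0.7]
width: 71.9
grasp_force: 0.0
0.57 [432. -14.  25.] [325. 184.]
0.62 ((428.63287353515625, -10.67904281616211), (43.694923400878906, 210.1823272705078), 82.0073013305664) [ 9.8830485e-01 -1.5249100e-01  4.1380023e+02 -9.4788704e+00] 303 344 78 281
yaw now -9.0 pos [433.1 -10.8 181.1] t 7.25 | shift [-0.005  0.002  0.796] turn [0.    0.001 0.001]
```

The whisk is undisturbed. This time I'll wait for the fingers to close.

```bash
python3 -m jog '0 0 0.25 0 0 0 -1; 0 0 0.5 0 0 0 -1; 0 0 0.7 0 0 0 -0.3; 0 0 0.8 0 0 0 -0.3; 0 0 0.8 0 0 0 -0.3; 0 0 0.8 0 0 0 1; 0 0 0.8 0 0 0 1; 0 0 0.8 0 0 0 1';python3 -m jog '0 0 0 0 0 0 1; 0 0 0 0 0 0 1; 0 0 0 0 0 0 1; 0 0 0 0 0 0 1; 0 0 0 0 0 0 1; 0 0 0 0 0 0 1'
```

```text
t: 8.05
ee_pos: [434.4, -10.9, 22.8]
orientation: [-3.132, 0.245, -0.004]
ft_force: [0.9, 0.9, -0.6]
width: 43.4
grasp_force: 0.0
t: 8.65
ee_pos: [433.3, -10.8, 21.5]
orientation: [-3.132, 0.245, -0.0]
ft_force: [-0.1, 0.1, 2.1]
width: 0.3
grasp_force: 0.5
```

```bash
python3 - <<'E'
from h import *
m,T,a=snap('wrist','w4.png'); m,T,b=snap('side','s4.png'); m,T,e=snap('scene','c4.png')
f=lambda i,x,y,wd,h,W,H: cv2.resize(i[y:y+h,x:x+wd],(W,H),interpolation=cv2.INTER_CUBIC)
c=np.vstack([np.hstack([f(b,270,150,130,97,400,300),f(e,260,130,130,97,400,300)]),f(a,0,0,640,240,800,300)])
cv2.imwrite('pics/m4.png',c[:,:,::-1])
E
```

```text
(no output)
```

View pics/m4.png

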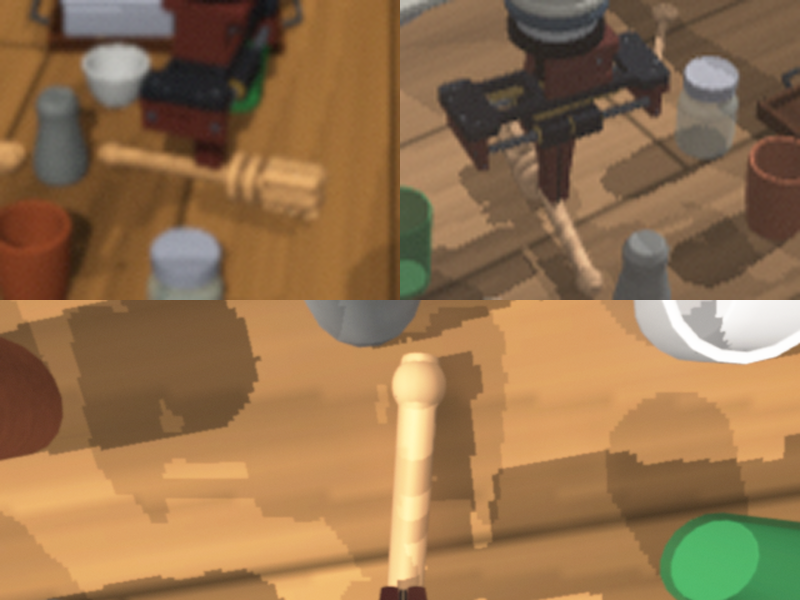

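```bash
python3 - <<'E'
from h import *
print(tip_extent if not callable(tip_extent) else tip_extent(), get_obs()['ee_pos'],get_obs()['width'],get_obs()['grasp_force'],get_obs()['ft_force'])
for c in('wrist','side','scene'):
    m,T=cam(c); o=get_obs()['ee_pos']; 
    print(c,[np.round(px(m,T,o+[0,0,-dz])) for dz in (17,0,-2)])
im=cv2.imread('pics/w4.png'); cv2.imwrite('pics/w4c.png',cv2.resize(im[180:400,180:460],None,fx=2.8,fy=2.7,interpolation=cv2.INTER_CUBIC))
E
```

```text
17.0 [433.2595861  -10.8594884   21.45719897] 0.40790468935730795 0.4506049398332834 [ 0.37325439 -0.28883541  1.04034659]
wrist [array([322., 233.]), array([322., 244.]), array([322., 245.])]
side [array([338., 209.]), array([338., 204.]), array([338., 203.])]
scene [array([309., 199.]), array([309., 194.]), array([309., 194.])]
```

View pics/w4c.png

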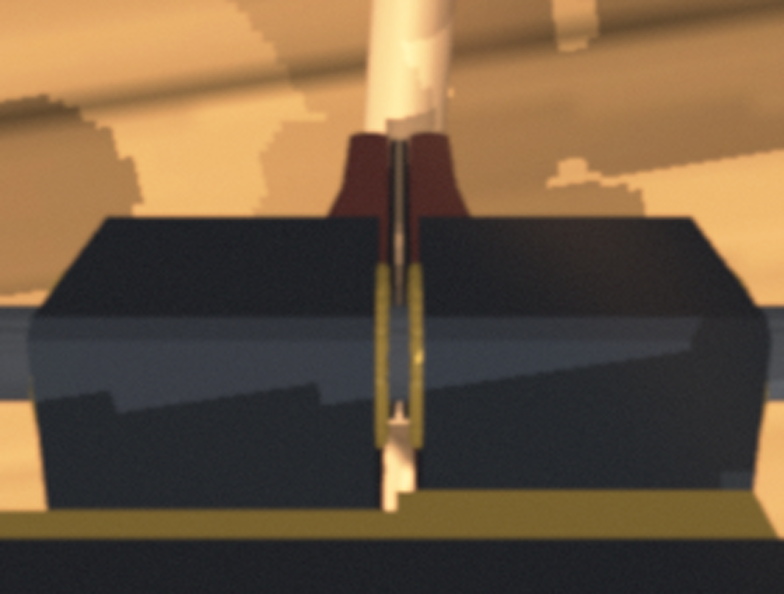

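The wrist view shows the closed fingers sitting on top of the handle: it passes under the tips at about px (325,228). The side and scene views also put the tips at about TCP level, not 17 mm ahead of it. I'll reopen and feel downward in small steps, reading the force.

```bash
python3 -m jog '0 0 -0.15 0 0 0 -0.1; 0 0 -0.2 0 0 0 -0.1; 0 0 -0.2 0 0 0 -0.1; 0 0 -0.2 0 0 0 -0.1;0 0 -0.2 0 0 0 -0.1;0 0 -0.1 0 0 0 -0.1; 0 0 0.01 0 0 0 -0.1; 0 0 0.01 0 0 0 -0.1'
python3 - <<'E'
from h import *
m,T,b=snap('side','s5.png'); m,T,e=snap('scene','c5.png')
f=lambda i,x,y,wd,h,W,H: cv2.resize(i[y:y+h,x:x+wd],(W,H),interpolation=cv2.INTER_CUBIC)
cv2.imwrite('pics/m5.png',np.hstack([f(b,290,160,90,60,400,267),f(e,270,155,90,60,400,267)])[:,:,::-1])
E
python3 -m jog '0 0 0.015 0 0 0 -0.1; 0 0 0.015 0 0 0 -0.1'; python3 -m jog '0 0 0.015 0 0 0 -0.1; 0 0 0.015 0 0 0 -0.1'; python3 -m jog '0 0 0.015 0 0 0 -0.1; 0 0 0.015 0 0 0 -0.1'
```

```text
t: 9.6
ee_pos: [431.0, -10.7, 17.2]
orientation: [3.132, -0.245, -0.008]
ft_force: [-0.2, 0.1, 0.0]
width: 47.9
grasp_force: 0.0
t: 9.9
ee_pos: [433.5, -10.9, 16.8]
orientation: [-3.132, 0.245, -0.001]
ft_force: [-0.4, -0.7, -0.2]
width: 48.3
grasp_force: 0.0
t: 10.1
ee_pos: [433.3, -10.9, 13.6]
orientation: [-3.132, 0.245, -0.001]
ft_force: [-0.3, -0.4, 0.3]
width: 48.4
grasp_force: 0.0
t: 10.3
ee_pos: [433.1, -10.8, 10.3]
orientation: [3.132, -0.245, -0.0]
ft_force: [-0.4, -0.1, 0.8]
width: 48.2
grasp_force: 0.0
```

View pics/m5.png

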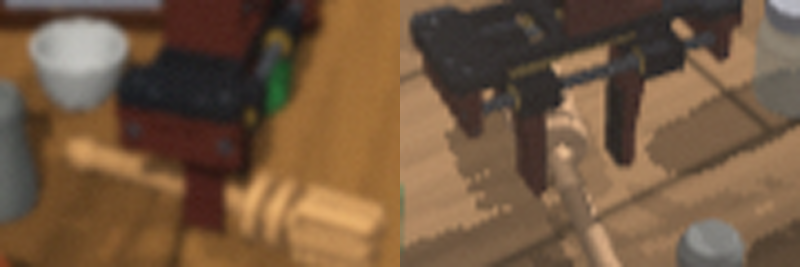

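There is no table contact at TCP z = 10, so the tips do sit higher than stated. I'll keep feeling for the table, which gives the true tip extent.

```bash
for i in 1; do :; done; python3 -m jog '0 0 0.015 0 0 0 -0.1; 0 0 0.015 0 0 0 -0.1' | grep -E 'ee|ft'; python3 -m jog '0 0 0.015 0 0 0 -0.1; 0 0 0.015 0 0 0 -0.1'| grep -E 'ee|ft'; python3 -m jog '0 0 0.015 0 0 0 -0.1; 0 0 0.015 0 0 0 -0.1'| grep -E 'ee|ft'; python3 -m jog '0 0 0 0 0 0 1; 0 0 0 0 0 0 1; 0 0 0 0 0 0 1; 0 0 0 0 0 0 1; 0 0 0 0 0 0 1; 0 0 0 0 0 0 1'
```

```text
ee_pos: [433.0, -10.8, 7.2]
ft_force: [-0.5, -0.1, 0.0]
ee_pos: [433.0, -10.8, 4.2]
ft_force: [0.4, -0.6, 1.2]
ee_pos: [433.0, -10.8, 1.2]
ft_force: [-0.4, -0.1, -0.6]
t: 11.5
ee_pos: [433.1, -10.8, 1.5]
orientation: [-3.132, 0.246, 0.0]
ft_force: [-1.5, 1.2, 0.9]
width: 15.2
grasp_force: 30.0
```

The whisk is gripped at 15.2 mm and 30 N, so the real tips sit about 6–8 mm behind the reported TCP. I'll lift it and carry it to the long tray.

```bash
python3 -m jog '0 0 -0.2 0 0 0 1; 0 0 -0.4 0 0 0 1; 0 0 -0.6 0 0 0 1; 0.1 0.2 -0.65 0 0 -0.15 1; 0.2 0.4 -0.65 0 0 -0.3 1; 0.3 0.6 -0.65 0 0 -0.45 1; 0.4 0.8 -0.65 0 0 -0.575 1; 0.4 0.8 -0.65 0 0 -0.575 1'
python3 - <<'E'
from h import *
go(526.8,-363,80,8.3)
E
```

```text
t: 12.3
ee_pos: [489.5, -185.9, 132.0]
orientation: [3.131, 0.224, 0.005]
ft_force: [-0.2, 1.1, -0.8]
width: 15.2
grasp_force: 30.0
yaw now 8.2 pos [ 489.5 -185.9  132. ] t 12.3 | shift [0.058 0.902 0.262] turn [ 0.005 -0.006 -0.004]
```

```bash
python3 -m jog '0.02 0.2 0 0 0 0 1; 0.03 0.4 0 0 0 0 1; 0.04 0.6 0 0 0 0 1; 0.058 0.8 0 0 0 0 1; 0.058 0.9 0 0 0 0 1; 0.058 0.9 0 0 0 0 1;0.058 0.9 0 0 0 0 1'
python3 - <<'E'
from h import *
m,T,im=snap('wrist','w6.png')
go(526.8,-363,8,8.3)
E
```

```text
t: 13.0
ee_pos: [524.0, -356.9, 130.8]
orientation: [-3.132, -0.226, 0.002]
ft_force: [-0.7, 0.3, -0.8]
width: 15.2
grasp_force: 30.0
yaw now 8.3 pos [ 524.  -356.3  130.9] t 13.05 | shift [0.01  0.036 0.614] turn [-0.003  0.002 -0.   ]
```

View pics/w6.png

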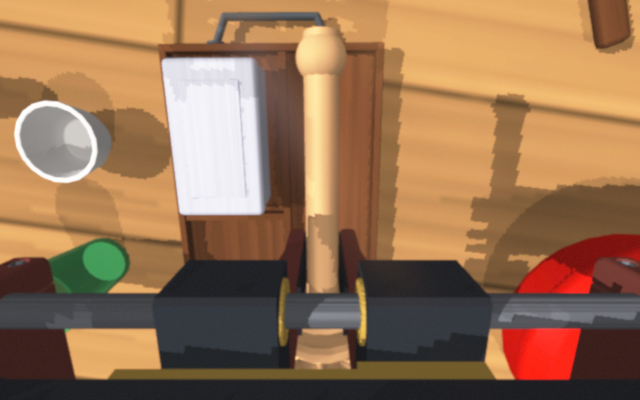

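The tray's back corners are at (160,45) and (383,45), level, so the yaw is right, and the whisk lies over the long compartment. I'll check the numbers and the clearance to the red pot (left edge at px (502,330)).

```bash
python3 - <<'E'
from h import *
m,T=cam('wrist'); Q=R.from_rotvec(get_obs()['orientation']).as_matrix(); o=get_obs()['ee_pos']
for u,v,z in ((160,45,18),(383,45,18),(502,330,60),(502,330,0),(560,240,80)):
    p=ray(m,T,u,v,z); print(p.round(1),'tool',(Q.T@(p-o)).round(1))
m,T=cam('scene')
for u,v,z in ((100,275,80),(80,350,0),(90,290,60)): print(ray(m,T,u,v,z).round())
E
```

```text
[ 625.3 -212.8   18. ] tool [ 121.1 -127.2  112.9]
[ 650.5 -386.1   18. ] tool [121.   47.9 112.7]
[ 440.9 -520.1   60. ] tool [-105.7  150.2   70.8]
[ 403.1 -563.4    0. ] tool [-149.3  187.7  130.8]
[ 530.7 -525.7   80. ] tool [-17.7 168.7  50.7]
[ 442. -535.   80.]
[ 528. -622.    0.]
[ 450. -563.   60.]
```

```bash
python3 -m jog '0 0.036 0.2 0 0 0 1; 0 0.036 0.4 0 0 0 1; 0 0.036 0.5 0 0 0 1; 0 0.036 0.56 0 0 0 1; 0 0.036 0.59 0 0 0 1; 0 0.036 0.605 0 0 0 1;0 0.036 0.61 0 0 0 1; 0 0.036 0.61 0 0 0 1'
```

```text
t: 13.85
ee_pos: [526.4, -365.2, 10.5]
orientation: [3.132, 0.227, 0.002]
ft_force: [-1.1, 0.2, -1.2]
width: 15.1
grasp_force: 30.0
```

```bash
python3 -m jog '0 0 0 0 0 0 1; 0 0 0.008 0 0 0 1; 0 0 0.008 0 0 0 1;0 0 0.008 0 0 0 1'; python3 -m jog '0 0 0 0 0 0 0.4; 0 0 0 0 0 0 0.4; 0 0 -0.1 0 0 0 0.4; 0 0 -0.3 0 0 0 0.4; 0 0 -0.5 0 0 0 0; 0 0 -0.7 0 0 0 -1; 0 0 -0.8 0 0 0 -1; 0 0 -0.8 0 0 0 -1'
python3 - <<'E'
from h import *
m,T,im=snap('wrist','w7.png'); im=im[:320]
p=lambda n:[ (round(d['confidence'],2),w(T,d['xyz']).round()) for d in pinpoint(n,'wrist')[:2]]
print(p('whisk'),p('cup'))
m,T,b=snap('scene','c7.png')
cv2.imwrite('pics/m7.png',np.vstack([im[:230],cv2.resize(b[150:320,140:460],(640,340))])[:,:,::-1])
go(546,147,200,0)
E
```

```text
t: 14.25
ee_pos: [525.8, -365.0, 8.0]
orientation: [3.133, 0.227, 0.0]
ft_force: [0.3, 0.5, 0.3]
width: 15.5
grasp_force: 30.0
t: 15.05
ee_pos: [527.6, -366.3, 171.7]
orientation: [3.129, 0.227, 0.008]
ft_force: [0.6, -0.8, -0.0]
width: 55.1
grasp_force: 0.0
[(0.62, array([ 528., -370.,   30.])), (0.43, array([ 545., -140.,   -1.]))] []
yaw now 8.3 pos [ 524.8 -364.2  166.1] t 15.25 | shift [ 0.473 -2.515 -0.166] turn [-0.004  0.004  0.276]
```

View pics/m7.png

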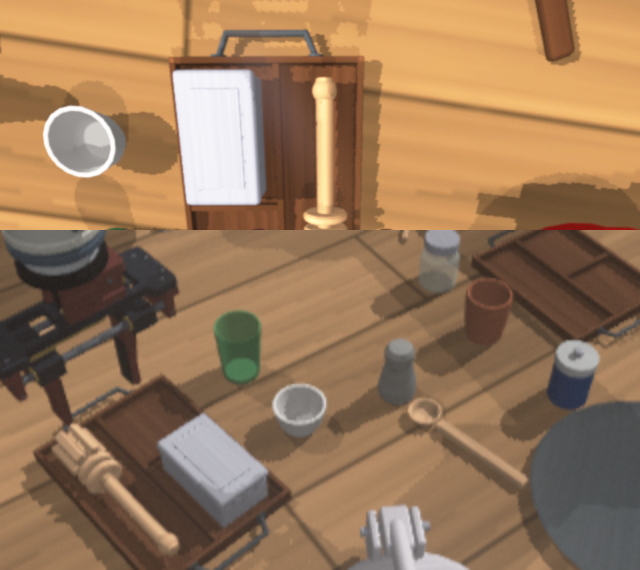

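The whisk lies inside the long compartment (top view column 322, ball at (323,90), clear of all walls). Next is the cup, near (546,147).

```bash
python3 -m jog '0.05 -0.25 -0.1 0 0 0 -1; 0.1 -0.5 -0.1 0 0 0 -1; 0.15 -0.75 -0.1 0 0 0 -1; 0.2 -1 -0.1 0 0 0 -1; 0.2 -1 -0.1 0 0 0 -1; 0.2 -1 -0.1 0 0 0 -1'|grep ee_; python3 -m jog '0.05 -0.25 0 0 0 0 -1; 0.1 -0.5 0 0 0 0 -1; 0.15 -0.75 0 0 0 0 -1; 0.15 -0.9 0 0 0 0 -1; 0.15 -0.9 0 0 0 0 -1; 0.15 -0.9 0 0 0 0 -1'|grep ee_
python3 - <<'E'
from h import *
m,T,im=snap('wrist','w8.png')
p=lambda n:[ (round(d['confidence'],2),w(T,d['xyz']).round()) for d in pinpoint(n,'wrist')[:2]]
print(p('cup'),p('short_tray'),p('salt_jar'),p('enamel_tin'))
go(546,147,160)
E
```

```text
ee_pos: [536.0, -159.7, 186.6]
ee_pos: [540.5, 20.3, 187.2]
[(0.64, array([551., 147.,  -1.]))] [(0.94, array([533., 314.,   1.]))] [(0.7, array([432., 164.,   7.]))] [(0.57, array([690., 155.,   0.]))]
yaw now 8.2 pos [540.5  19.7 187.7] t 16.7 | shift [ 0.118 -0.626  0.139] turn [0. 0. 0.]
```

View pics/w8.png

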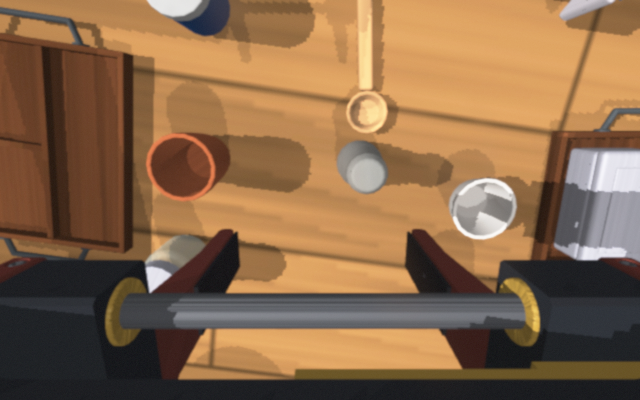

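The cup rim centre is at (183,166), the bowl rim at (483,209), the pestle top at (367,173), the spoon scoop at (367,113), and the short tray's near edge runs from (132,53) to (131,249).

```bash
python3 - <<'E'
from h import *
m,T=cam('wrist')
for n,u,v,z in (('cup',183,166,72),('cupL',147,166,72),('cupR',218,166,72),('bowl',483,209,38),('pestle',367,173,80),('scoop',367,113,13),('traya',132,53,18),('trayb',131,249,18)): print(n,ray(m,T,u,v,z).round(1))
go(547,147,100);go(547,147,23)
E
```

```text
cup [548.1 142.5  72. ]
cupL [543.7 173.4  72. ]
cupR [552.4 112.5  72. ]
bowl [ 540.1 -143.4   38. ]
pestle [566.  -15.2  80. ]
scoop [615.8 -15.1  13. ]
traya [638.2 215.9  18. ]
trayb [436.1 217.3  18. ]
yaw now 8.2 pos [540.5  19.7 187.7] t 16.7 | shift [ 0.123 -0.625  0.439] turn [0. 0. 0.]
yaw now 8.2 pos [540.5  19.7 187.7] t 16.7 | shift [ 0.123 -0.625  0.824] turn [0. 0. 0.]
```

```bash
python3 -m jog '0.04 -0.2 0 0 0 0 -1; 0.08 -0.4 0 0 0 0 -1; 0.126 -0.615 0.05 0 0 0 -1; 0.126 -0.615 0.15 0 0 0 -1; 0.126 -0.615 0.3 0 0 0 -1; 0.126 -0.615 0.4 0 0 0 -1; 0.126 -0.615 0.4 0 0 0 -1; 0.126 -0.615 0.4 0 0 0 -1'
python3 - <<'E'
from h import *
go(548,145,23)
E
```

```text
t: 17.5
ee_pos: [547.8, 145.9, 108.0]
orientation: [3.133, 0.226, -0.001]
ft_force: [0.1, 0.6, 0.6]
width: 88.1
grasp_force: 0.0
yaw now 8.2 pos [547.8 145.9 108. ] t 17.5 | shift [0.001 0.005 0.425] turn [0.    0.001 0.   ]
```

```bash
python3 -m jog '0 0 0.2 0 0 0 -1; 0 0 0.35 0 0 0 -1; 0 0 0.425 0 0 0 -1; 0 0 0.425 0 0 0 0; 0 0 0.425 0 0 0 1; 0 0 0.425 0 0 0 1;0 0 0.425 0 0 0 1;0 0 0.425 0 0 0 1'; python3 -m jog '0 0 0 0 0 0 1; 0 0 0 0 0 0 1; 0 0 -0.1 0 0 0 1; 0 0 -0.3 0 0 0 1; 0 0 -0.5 0 0 0 1; 0 0 -0.6 0 0 0 1; 0 0 -0.6 0 0 0 1;0 0 -0.6 0 0 0 1'
python3 - <<'E'
from h import *
go(445,-288,140)
E
```

```text
t: 18.3
ee_pos: [548.6, 146.8, 24.2]
orientation: [-3.133, -0.227, -0.004]
ft_force: [0.3, -1.4, 6.4]
width: 58.3
grasp_force: 29.9
t: 19.1
ee_pos: [547.1, 146.5, 142.6]
orientation: [-3.133, -0.227, -0.0]
ft_force: [-0.4, 0.3, -0.7]
width: 57.5
grasp_force: 29.9
yaw now 8.3 pos [547.1 146.5 142.6] t 19.1 | shift [-0.819  2.076  0.013] turn [-0. -0.  0.]
```

The cup is held at 57.5 mm, with its underside at TCP − 23. I'll carry it to the long tray's square.

```bash
python3 -m jog '-0.08 0.2 0 0 0 0 1; -0.16 0.4 0 0 0 0 1; -0.24 0.6 0 0 0 0 1; -0.32 0.8 0 0 0 0 1; -0.4 1 0 0 0 0 1; -0.4 1 0 0 0 0 1'|grep ee_; python3 -m jog '-0.08 0.2 0 0 0 0 1; -0.16 0.4 0 0 0 0 1; -0.24 0.6 0 0 0 0 1; -0.32 0.8 0 0 0 0 1; -0.41 1 0 0 0 0 1; -0.41 1 0 0 0 0 1; -0.41 1 0 0 0 0 1'
python3 - <<'E'
from h import *
m,T,im=snap('wrist','w9.png'); m,T,b=snap('scene','c9.png')
cv2.imwrite('pics/m9.png',np.vstack([im[:240],cv2.resize(b[150:320,140:460],(640,340))])[:,:,::-1])
go(445,-288,50); go(445,-288,29.5)
E
```

```text
ee_pos: [494.3, -66.4, 140.8]
t: 20.4
ee_pos: [443.9, -272.2, 141.3]
orientation: [-3.132, -0.224, 0.003]
ft_force: [-0.8, 0.3, -1.5]
width: 57.9
grasp_force: 29.9
yaw now 8.3 pos [ 444.5 -271.   141.8] t 20.5 | shift [-0.009  0.085  0.459] turn [-0.004  0.003 -0.   ]
yaw now 8.3 pos [ 444.5 -271.   141.8] t 20.5 | shift [-0.009  0.085  0.561] turn [-0.004  0.003 -0.   ]
```

View pics/m9.png

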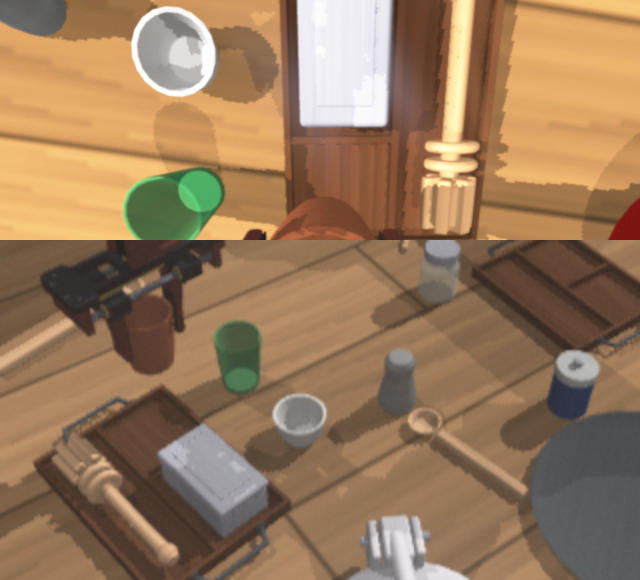

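```bash
python3 - <<'E'
from h import *
m,T=cam('wrist'); a=np.radians(8.3); Q=np.array([[np.cos(a),-np.sin(a)],[np.sin(a),np.cos(a)]])
P=np.array([ray(m,T,393,135,16)[:2],ray(m,T,289,137,18)[:2]]); print(P.round(1),((P-[445,-288])@Q).round(1))
E
```

```text
[[ 503.6 -325. ]
 [ 488.8 -235.2]] [[ 52.6 -45. ]
 [ 51.   45.9]]
```

The cell walls come out at -45, +46 and +52 around the target, so it's centred. Lowering the cup.

```bash
python3 -m jog '0 0.085 0 0 0 0 1; 0 0.085 0.15 0 0 0 1; 0 0.085 0.3 0 0 0 1; 0 0.085 0.42 0 0 0 1; 0 0.085 0.5 0 0 0 1; 0 0.085 0.53 0 0 0 1; 0 0.085 0.545 0 0 0 1; 0 0.085 0.545 0 0 0 1'; python3 -m jog '0 0 0.008 0 0 0 1; 0 0 0.008 0 0 0 1;0 0 0.008 0 0 0 1'
```

```text
t: 21.3
ee_pos: [447.8, -289.5, 34.1]
orientation: [3.133, 0.228, 0.001]
ft_force: [0.2, -0.3, -1.5]
width: 58.0
grasp_force: 29.9
t: 21.6
ee_pos: [447.6, -289.7, 32.8]
orientation: [3.133, 0.227, 0.001]
ft_force: [1.2, 0.2, -1.5]
width: 58.1
grasp_force: 29.9
```

Stepping down until contact.

```bash
python3 -m jog '0 0 0.008 0 0 0 1; 0 0 0.008 0 0 0 1'|grep -E 'ee|ft'; python3 -m jog '0 0 0.005 0 0 0 1; 0 0 0.005 0 0 0 1'|grep -E 'ee|ft'; python3 -m jog '0 0 0.005 0 0 0 1; 0 0 0.005 0 0 0 1'|grep -E 'ee|ft'
```

```text
ee_pos: [447.2, -289.5, 30.7]
ft_force: [-0.1, 0.3, -1.9]
ee_pos: [447.5, -289.5, 30.2]
ft_force: [-2.2, 1.5, 6.5]
ee_pos: [447.8, -289.9, 29.9]
ft_force: [-2.4, 1.7, 12.9]
```

Contact (13 N). Releasing, then looking.

```bash
python3 -m jog '0 0 0 0 0 0 -0.7; 0 0 0 0 0 0 -0.7; 0 0 0 0 0 0 -0.7; 0 0 -0.1 0 0 0 -0.7; 0 0 -0.3 0 0 0 -0.7; 0 0 -0.5 0 0 0 -1; 0 0 -0.65 0 0 0 -1; 0 0 -0.65 0 0 0 -1'
python3 - <<'E'
from h import *
m,T,b=snap('scene','c10.png')
p=lambda n,c:[ (round(d['confidence'],2),w(T,d['xyz']).round()) for d in pinpoint(n,c)[:3]]
print(p('cup','scene'),p('spoon','scene'),p('glass','scene'))
m,T,b=snap('side','s10.png')
print(p('cup','side'),p('spoon','side'),p('glass','side'))
go(680,-2,180,13)
E
```

```text
t: 23.0
ee_pos: [449.5, -291.0, 162.6]
orientation: [3.129, 0.227, 0.009]
ft_force: [0.9, -0.7, 0.3]
width: 87.2
grasp_force: 0.0
[(0.86, array([ 442., -288.,    4.]))] [(0.96, array([ 211., -290.,    1.])), (0.71, array([ 532., -358.,   28.])), (0.63, array([675.,  -0.,   1.]))] [(0.77, array([ 427., -153.,   -1.]))]
[(0.65, array([ 445., -286.,    1.])), (0.63, array([429., 166.,   4.]))] [(0.89, array([291., 224.,   1.])), (0.69, array([679.,  -2.,  -4.])), (0.68, array([ 212., -292.,   -9.]))] [(0.95, array([ 425., -156.,   -3.]))]
yaw now 8.3 pos [ 446.7 -289.   157.5] t 23.4 | shift [ 1.361 -1.252 -0.113] turn [-0.003  0.003 -0.157]
```

```bash
python3 -m jog '0.22 -0.2 0 0 0 -0.05 -1; 0.44 -0.4 0 0 0 -0.1 -1; 0.66 -0.6 -0.05 0 0 -0.13 -1; 0.88 -0.8 -0.1 0 0 -0.13 -1; 1 -0.95 -0.1 0 0 -0.13 -1;1 -0.95 -0.1 0 0 -0.13 -1; 1 -0.95 -0.1 0 0 -0.13 -1'|grep ee_;python3 -m jog '0.1 -0.1 0 0 0 0 -1; 0.2 -0.2 0 0 0 0 -1; 0.3 -0.3 0 0 0 0 -1; 0.3 -0.3 0 0 0 0 -1; 0.3 -0.3 0 0 0 0 -1'|grep ee_
python3 - <<'E'
from h import *
m,T=cam('scene')
for u,v,z in((338,292,100),(325,300,60),(355,300,60),(405,280,10)): print(ray(m,T,u,v,z).round())
m,T,im=snap('wrist','w11.png')
for d in pinpoint('spoon','wrist')[:3]: print(round(d['confidence'],2),w(T,d['xyz']).round())
for d in outline_of('spoon','wrist')[:2]:
    v,u=np.nonzero(d['mask']); P=np.array([ray(m,T,a,b,8)[:2] for a,b in zip(u,v)]).astype(np.float32)
    print(d['confidence'],cv2.minAreaRect(P), cv2.fitLine(P,cv2.DIST_L2,0,.01,.01).ravel(),u.min(),u.max(),v.min(),v.max())
    k=P[:,0]>655; print(cv2.fitLine(P[k],cv2.DIST_L2,0,.01,.01).ravel())
go(678,-1,50,12)
E
```

```text
ee_pos: [619.6, -69.5, 178.2]
ee_pos: [662.8, -1.9, 177.7]
[ 760. -172.  100.]
[ 740. -187.   60.]
[ 774. -137.   60.]
[774.  13.  10.]
0.89 [679.  -0.   3.]
0.65 ((678.8308715820312, -1.5120277404785156), (170.73361206054688, 41.12140655517578), 11.467132568359375) [ 9.8203999e-01  1.8867278e-01  6.6917993e+02 -4.0094805e+00] 305 343 79 244
[9.8229635e-01 1.8733363e-01 7.1024530e+02 3.9156411e+00]
yaw now 12.1 pos [662.8  -2.6 178.3] t 24.75 | shift [0.077 0.008 0.641] turn [-0.     0.002  0.004]
```

View pics/w11.png

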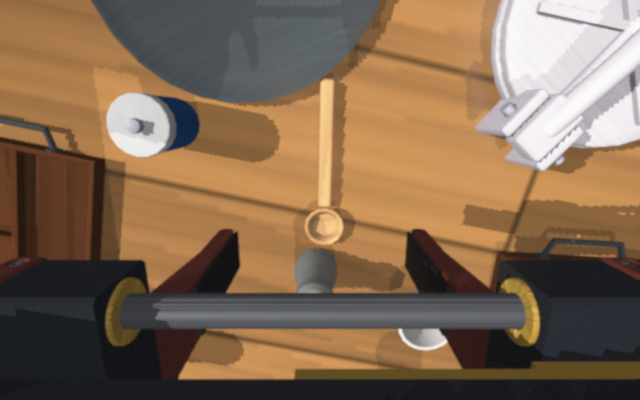

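The medium spoon lies at column ~325, from its handle end at (328,80) to its scoop at (325,227), under the tool. The pan, squeezer, tin and pestle are clear of the gripper.

```bash
python3 -m jog '0.03 0 0.2 0 0 0.03 0; 0.06 0 0.4 0 0 0.03 0; 0.06 0 0.6 0 0 0.03 0; 0.06 0 0.75 0 0 0.03 0; 0.06 0 0.83 0 0 0.03 0; 0.06 0 0.85 0 0 0.03 0; 0.06 0 0.85 0 0 0.03 0'|grep -E 'ee|ft|wid'; python3 -m jog '0 0 0.02 0 0 0 0; 0 0 0.02 0 0 0 0'|grep -E 'ee|ft';python3 -m jog '0 0 0.015 0 0 0 0; 0 0 0.015 0 0 0 0'|grep -E 'ee|ft';python3 -m jog '0 0 0.01 0 0 0 0; 0 0 0.01 0 0 0 0'|grep -E 'ee|ft'
```

```text
ee_pos: [675.7, 0.8, 9.1]
ft_force: [-0.3, 0.5, 0.2]
width: 44.1
ee_pos: [676.3, 1.2, 5.9]
ft_force: [0.3, -0.7, 0.0]
ee_pos: [675.7, 1.3, 2.0]
ft_force: [-0.1, 0.3, 0.2]
ee_pos: [675.4, 1.3, -0.5]
ft_force: [-0.5, 0.2, 0.3]
```

```bash
python3 -m jog '0 0 0.01 0 0 0 0; 0 0 0.01 0 0 0 0'|grep -E 'ee|ft'; python3 -m jog '0 0 0.01 0 0 0 0; 0 0 0.01 0 0 0 0'|grep -E 'ee|ft';python3 -m jog '0 0 0.01 0 0 0 0; 0 0 0.01 0 0 0 0'|grep -E 'ee|ft'
```

```text
ee_pos: [675.3, 1.3, -2.6]
ft_force: [0.1, -0.9, 0.2]
ee_pos: [675.3, 1.2, -4.6]
ft_force: [-0.9, -0.3, -0.1]
ee_pos: [675.7, 1.2, -6.2]
ft_force: [-0.9, -0.1, 2.9]
```

The tips touch the table at TCP z ≈ -6, so the tip sits at TCP + 6. I'll close on the handle.

```bash
python3 -m jog '0 0 -0.007 0 0 0 0; 0 0 -0.007 0 0 0 1; 0 0 -0.007 0 0 0 1;0 0 -0.007 0 0 0 1;0 0 -0.007 0 0 0 1;0 0 -0.007 0 0 0 1;0 0 -0.007 0 0 0 1;0 0 -0.007 0 0 0 1'; python3 -m jog '0 0 -0.15 0 0 0 1; 0 0 -0.35 0 0 0 1; 0 0 -0.55 0 0 0 1; 0 0 -0.7 0 0 0 1; 0 0 -0.7 0 0 0 1; 0 0 -0.7 0 0 0 1'
python3 - <<'E'
from h import *
m,T=cam('side'); get_image('side')
print([ (round(d['confidence'],2),w(T,d['xyz']).round()) for d in pinpoint('short_tray','side')[:1]])
im=cv2.imread('pics/side0.png')[240:370,180:350]; cv2.imwrite('pics/st.png',cv2.resize(im,None,fx=4.5,fy=4.5,interpolation=cv2.INTER_CUBIC))
E
```

```text
t: 27.45
ee_pos: [675.5, 1.3, -5.0]
orientation: [-3.126, -0.309, 0.0]
ft_force: [-0.5, 0.8, -0.3]
width: 13.8
grasp_force: 30.0
t: 28.05
ee_pos: [675.7, 1.2, 135.6]
orientation: [3.126, 0.309, 0.002]
ft_force: [-0.2, -0.1, -1.5]
width: 13.5
grasp_force: 30.0
[(0.6, array([534., 313.,  -6.]))]
```

View pics/st.png

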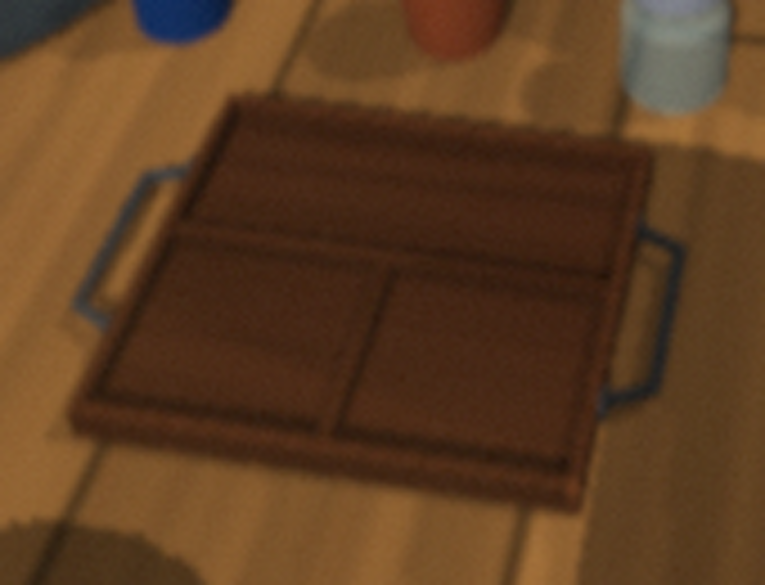

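The short tray's long compartment lies on the cup side, at world -y. Its rim corners in the crop are (233,97), (650,150), (582,487) and (72,405).

```bash
python3 - <<'E'
from h import *
m,T=cam('side'); C=[(233,97),(650,150),(582,487),(72,405)]
print(fit([(180+u/4.5,240+v/4.5) for u,v in C],[(104,-89),(-104,-89),(-104,89),(104,89)],m,T,18))
go(534,267,130,0)
E
```

```text
(array([531.8, 316. ]), np.float64(-0.2), [[-2.7, 3.1], [3.1, 2.8], [1.0, -2.5], [-1.3, -3.3]])
yaw now 11.3 pos [674.4   1.3 133.6] t 28.15 | shift [-0.428 -1.44   0.02 ] turn [-0.001  0.005  0.376]
```

```bash
python3 -m jog '-0.06 -0.2 0 0 0 0.1 1; -0.12 -0.4 0 0 0 0.2 1; -0.18 -0.6 0 0 0 0.3 1; -0.24 -0.8 0 0 0 0.376 1; -0.3 -0.95 0 0 0 0.376 1; -0.3 -0.95 0 0 0 0.376 1; -0.3 -0.95 0 0 0 0.376 1'|grep -E 'ee|wid'
python3 - <<'E'
from h import *
m,T,im=snap('wrist','w12.png'); print(w(T,pinpoint('short_tray','wrist')[0]['xyz']).round())
go(530,267,130,0)
E
```

```text
ee_pos: [578.5, 176.0, 133.7]
width: 13.8
[534. 314.   1.]
yaw now -0.0 pos [579.6 175.  134.2] t 28.95 | shift [-0.248 -0.46   0.021] turn [ 0.001  0.002 -0.001]
```

View pics/w12.png

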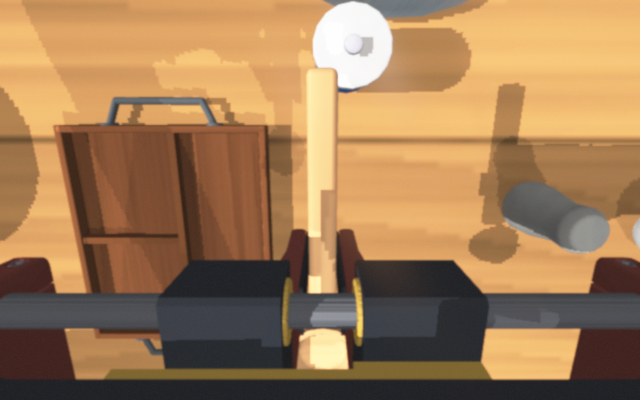

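The tray's far corners are at (57,128) and (267,126), with its divider top at (180,135). The long compartment is the right-hand one.

```bash
python3 - <<'E'
from h import *
m,T=cam('wrist')
for u,v,z in((57,128,18),(267,126,18),(180,134,16),(84,238,16),(188,237,16)): print(ray(m,T,u,v,z).round(1))
E
```

```text
[636.8 398.5  18. ]
[638.4 221.2  18. ]
[631.7 296.1  16. ]
[537.1 395.3  16. ]
[538.1 298.9  16. ]
```

```bash
python3 -m jog '-0.1 -0.2 0 0 0 0 1; -0.2 -0.38 0 0 0 0 1; -0.24 -0.44 0.05 0 0 0 1; -0.24 -0.44 0.1 0 0 0 1; -0.24 -0.44 0.2 0 0 0 1; -0.24 -0.44 0.25 0 0 0 1; -0.24 -0.44 0.25 0 0 0 1'|grep -E 'ee|wid'
python3 - <<'E'
from h import *
m,T,im=snap('wrist','w13.png')
go(530,263,2,0)
E
```

```text
ee_pos: [530.9, 261.9, 82.9]
width: 14.0
yaw now -0.1 pos [531.5 262.4  84. ] t 29.7 | shift [-0.007 -0.004  0.41 ] turn [ 0.002  0.004 -0.002]
```

View pics/w13.png

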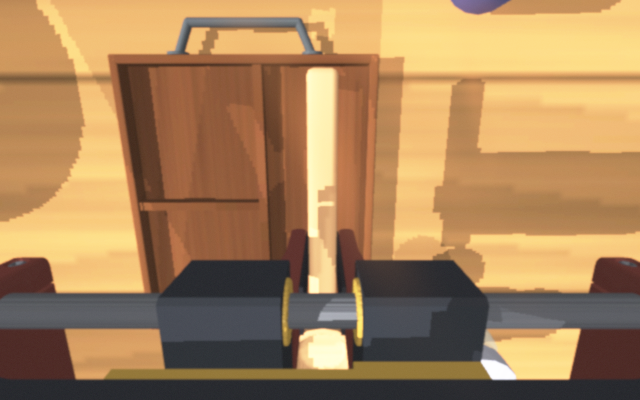

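The compartment centre is at about column 318 against the spoon's 322, so I'll nudge it by 2 mm and lower.

```bash
python3 -m jog '0 -0.012 0.15 0 0 0 1; 0 -0.012 0.3 0 0 0 1; 0 -0.012 0.37 0 0 0 1; 0 -0.012 0.39 0 0 0 1; 0 -0.012 0.4 0 0 0 1; 0 -0.012 0.405 0 0 0 1; 0 -0.012 0.405 0 0 0 1'|grep -E 'ee|wid|ft'; python3 -m jog '0 0 0.005 0 0 0 1; 0 0 0.005 0 0 0 1'|grep -E 'ee|ft'
```

```text
ee_pos: [532.2, 266.5, 5.1]
ft_force: [-0.9, -0.7, 0.3]
width: 13.6
ee_pos: [531.7, 266.4, 3.6]
ft_force: [0.4, 0.1, -0.2]
```

```bash
python3 -m jog '0 0 0.008 0 0 0 1; 0 0 0.008 0 0 0 1'|grep -E 'ee|ft'; python3 -m jog '0 0 0 0 0 0 0.5; 0 0 0 0 0 0 0.5; 0 0 -0.05 0 0 0 0.5; 0 0 -0.2 0 0 0 0.5; 0 0 -0.4 0 0 0 0; 0 0 -0.6 0 0 0 -1; 0 0 -0.8 0 0 0 -1; 0 0 -0.8 0 0 0 -1'
python3 - <<'E'
from h import *
m,T,im=snap('wrist','w14.png'); m2,T2,b=snap('side','s14.png')
p=lambda n,c,T:[ (round(d['confidence'],2),w(T,d['xyz']).round()) for d in pinpoint(n,c)[:3]]
print(p('spoon','side',T2),p('bowl','side',T2))
cv2.imwrite('pics/m14.png',np.vstack([im[:240],cv2.resize(b[150:350,170:490],(640,360))[:340]])[:,:,::-1])
go(540.5,-142,160,20)
E
```

```text
ee_pos: [531.3, 266.2, 1.4]
ft_force: [0.9, -0.2, -0.7]
t: 31.6
ee_pos: [534.8, 267.9, 168.1]
orientation: [-3.137, -0.0, -0.015]
ft_force: [-0.3, -0.2, 0.8]
width: 50.4
grasp_force: 0.0
[(0.69, array([ 211., -293.,   -6.])), (0.57, array([285., 218.,  -0.])), (0.18, array([533., 311.,  -4.]))] [(0.67, array([ 539., -148.,   -4.]))]
yaw now 0.0 pos [530.6 265.8 160.7] t 31.8 | shift [0.049 2.039 0.005] turn [ 0.001  0.003 -0.666]
```

View pics/m14.png

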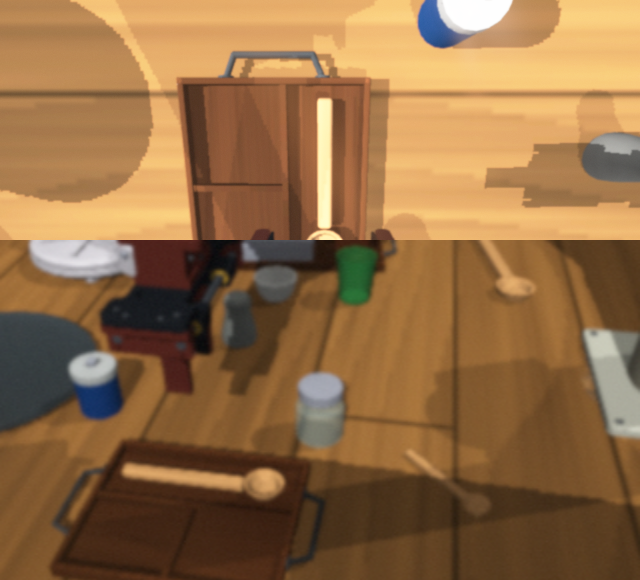

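The spoon lies in the long compartment (top view from (325,98) to the scoop at (324,235), inside the walls). I've now viewed 17 pictures, over the 14 allowed, so I'll go on with numbers only. Tray refinement and the clearance check come next.

```bash
python3 - <<'E'
from h import *
m,T=cam('wrist')
for u,v,z in((179,79,18),(369,78,18),(240,185,16),(286,185,16)): print(ray(m,T,u,v,z).round(1))
m,T=cam('scene')
for u,v,z in((466,122,0),(500,140,50),(565,170,60),(515,150,40)): print(ray(m,T,u,v,z).round())
E
```

```text
[629.1 392.9  18. ]
[630. 224.  18.]
[532.5 345.2  16. ]
[532.5 300.6  16. ]
[420. 634.   0.]
[584. 575.  50.]
[779. 596.  60.]
[634. 585.  40.]
```

```bash
python3 -m jog '0.01 0.25 0 0 0 0 -1; 0.02 0.5 0 0 0 0 -1; 0.03 0.75 0 0 0 0 -1; 0.04 1 0 0 0 0 -1; 0.05 1 0 0 0 0 -1; 0.05 1 0 0 0 0 -1'|grep ee_; python3 -m jog '0 0.25 0 0 0 0 -1; 0 0.5 0 0 0 0 -1; 0 0.75 0.1 0 0 0 -1; 0 1 0.2 0 0 0 -1; 0 1 0.2 0 0 0 -1; 0 1 0.2 0 0 0 -1; 0 1 0.2 0 0 0 -1'|grep ee_
python3 - <<'E'
from h import *
m,T,im=snap('wrist','w15.png')
for n in ('bowl','glass'):
    print(n,[(round(d['confidence'],2),w(T,d['xyz']).round()) for d in pinpoint(n,'wrist')[:2]])
d=outline_of('bowl','wrist')[0]; v,u=np.nonzero(d['mask']); print(d['confidence'],u.min(),u.max(),v.min(),v.max())
print('rim y',ray(m,T,u.min(),v.mean(),38)[1],ray(m,T,u.max(),v.mean(),38)[1])
go(541,-144,50,0); go(541,-144,15,0)
E
```

```text
ee_pos: [540.9, 65.1, 160.2]
ee_pos: [541.6, -132.0, 121.2]
bowl [(0.81, array([ 545., -138.,   -1.]))]
glass [(0.53, array([ 544., -140.,    0.]))]
0.56 298 378 165 242
rim y -113.04818397209257 -176.30589560712255
yaw now 0.1 pos [ 542.  -132.3  122. ] t 33.3 | shift [-0.006  0.059  0.36 ] turn [ 0.    -0.002  0.005]
yaw now 0.1 pos [ 542.  -132.3  122. ] t 33.3 | shift [-0.006  0.059  0.535] turn [ 0.    -0.002  0.005]
```

```bash
python3 -m jog '0 0.06 0.1 0 0 0 -1; 0 0.06 0.25 0 0 0 -1; 0 0.06 0.36 0 0 0 -1; 0 0.06 0.45 0 0 0 -1; 0 0.06 0.53 0 0 0 -1; 0 0.06 0.535 0 0 0 -1; 0 0.06 0.535 0 0 0 -1;0 0.06 0.535 0 0 0 -1'|grep -E 'ee|ft'; python3 -m jog '0 0 0 0 0 0 1; 0 0 0 0 0 0 1; 0 0 0 0 0 0 1; 0 0 0 0 0 0 1; 0 0 0 0 0 0 1;0 0 0 0 0 0 1'
```

```text
ee_pos: [542.3, -145.8, 15.4]
ft_force: [0.1, 1.2, 0.5]
t: 34.7
ee_pos: [541.7, -145.8, 14.9]
orientation: [3.142, 0.0, 0.001]
ft_force: [-1.0, 1.0, 5.9]
width: 61.9
grasp_force: 30.0
```

```bash
python3 -m jog '0 0 -0.03 0 0 0 1; 0 0 -0.1 0 0 0 1; 0 0 -0.25 0 0 0 1; 0 0 -0.4 0 0 0 1; 0 0 -0.55 0 0 0 1; 0 0 -0.6 0 0 0 1; 0 0 -0.6 0 0 0 1; 0 0 -0.6 0 0 0 1'
python3 - <<'E'
from h import *
go(583.5,350,130,0)
E
```

```text
t: 35.5
ee_pos: [540.9, -145.6, 133.8]
orientation: [-3.141, -0.0, 0.001]
ft_force: [-0.1, -0.5, -1.8]
width: 62.5
grasp_force: 30.0
yaw now 0.0 pos [ 540.9 -145.6  133.8] t 35.5 | shift [ 0.214 -2.478  0.019] turn [-0.001  0.002  0.   ]
```

```bash
python3 -m jog '0.02 -0.2 0 0 0 0 1; 0.04 -0.4 0 0 0 0 1; 0.06 -0.6 0 0 0 0 1; 0.08 -0.8 0 0 0 0 1; 0.1 -1 0 0 0 0 1; 0.1 -1 0 0 0 0 1'|grep ee_; python3 -m jog '0.02 -0.2 0 0 0 0 1; 0.04 -0.4 0 0 0 0 1; 0.06 -0.6 0 0 0 0 1; 0.08 -0.8 0 0 0 0 1; 0.114 -1 0 0 0 0 1; 0.114 -1 0 0 0 0 1'|grep ee_; python3 -m jog '0 -0.2 0 0 0 0 1; 0 -0.4 0 0 0 0 1; 0 -0.47 0 0 0 0 1; 0 -0.47 0 0 0 0 1; 0 -0.47 0 0 0 0 1'
python3 - <<'E'
from h import *
m,T,im=snap('wrist','w16.png')
print([(round(d['confidence'],2),w(T,d['xyz']).round()) for d in pinpoint('short_tray','wrist')[:2]])
go(583.5,350,21,0)
E
```

```text
ee_pos: [560.7, 58.1, 132.6]
ee_pos: [584.4, 257.6, 132.8]
t: 37.2
ee_pos: [583.7, 346.4, 133.3]
orientation: [3.14, 0.0, -0.003]
ft_force: [-0.5, 0.6, -1.5]
width: 62.0
grasp_force: 30.0
[]
yaw now -0.1 pos [584.1 346.1 133.9] t 37.3 | shift [-0.002 -0.02   0.564] turn [ 0.002  0.002 -0.002]
```

```bash
python3 -m jog '0 -0.02 0.2 0 0 0 1; 0 -0.02 0.35 0 0 0 1; 0 -0.02 0.45 0 0 0 1; 0 -0.02 0.51 0 0 0 1; 0 -0.02 0.535 0 0 0 1; 0 -0.02 0.54 0 0 0 1; 0 -0.02 0.54 0 0 0 1; 0 -0.02 0.54 0 0 0 1'|grep -E 'ee|ft'; python3 -m jog '0 0 0.008 0 0 0 1; 0 0 0.008 0 0 0 1'|grep -E 'ee|ft'; python3 -m jog '0 0 0.008 0 0 0 1; 0 0 0.008 0 0 0 1'|grep -E 'ee|ft'; python3 -m jog '0 0 0.006 0 0 0 1; 0 0 0.006 0 0 0 1'|grep -E 'ee|ft'
```

```text
ee_pos: [585.0, 352.6, 27.8]
ft_force: [-0.4, 0.3, -1.8]
ee_pos: [584.4, 352.4, 25.3]
ft_force: [-1.0, -0.4, -2.1]
ee_pos: [584.1, 352.2, 23.2]
ft_force: [0.3, -0.6, -1.2]
ee_pos: [584.1, 352.2, 21.8]
ft_force: [-0.2, 0.4, -0.8]
```

```bash
python3 -m jog '0 0 0.004 0 0 0 1; 0 0 0.004 0 0 0 1'|grep -E 'ee|ft'; python3 -m jog '0 0 0.004 0 0 0 1; 0 0 0.004 0 0 0 1'|grep -E 'ee|ft'
```

```text
ee_pos: [584.2, 352.2, 21.2]
ft_force: [0.2, 0.2, -1.5]
ee_pos: [584.3, 352.2, 21.0]
ft_force: [-1.3, -1.0, 4.3]
```

Contact. Releasing gently, then rising and measuring the bowl and pestle.

```bash
python3 -m jog '0 0 0 0 0 0 -0.8; 0 0 0 0 0 0 -0.8; 0 0 0 0 0 0 -0.8; 0 0 -0.1 0 0 0 -0.8; 0 0 -0.3 0 0 0 -0.9; 0 0 -0.5 0 0 0 -1; 0 0 -0.7 0 0 0 -1; 0 0 -0.7 0 0 0 -1'
python3 - <<'E'
from h import *
for c in('scene','side'):
    m,T=cam(c); get_image(c)
    for n in ('bowl','pestle'): print(c,n,[(round(d['confidence'],2),w(T,d['xyz']).round()) for d in pinpoint(n,c)[:3]])
go(566,-15,180,0)
E
```

```text
t: 39.9
ee_pos: [587.6, 354.2, 167.0]
orientation: [-3.136, -0.0, -0.015]
ft_force: [1.3, 1.1, -0.1]
width: 88.0
grasp_force: 0.0
scene bowl [(0.88, array([582., 355.,   1.]))]
scene pestle [(0.8, array([564., -15.,   4.]))]
side bowl [(0.78, array([581., 354.,   4.])), (0.28, array([ 445., -286.,    4.]))]
side pestle [(0.71, array([566., -15.,   4.])), (0.53, array([690., 153.,  -1.]))]
yaw now 0.0 pos [583.2 351.6 158.5] t 40.2 | shift [-0.087  1.833 -0.104] turn [0.003 0.005 0.   ]
```

The bowl stands in its square, at about (582,354). Now the pestle.

```bash
python3 -m jog '0 0.25 -0.1 0 0 0 -1; -0.02 0.5 -0.1 0 0 0 -1; -0.04 0.75 -0.1 0 0 0 -1; -0.087 1 -0.1 0 0 0 -1; -0.087 1 -0.1 0 0 0 -1;-0.087 1 -0.1 0 0 0 -1'|grep ee_; python3 -m jog '0 0.2 0 0 0 0 -1; 0 0.4 0 0 0 0 -1; 0 0.6 0 0 0 0 -1; 0 0.83 0 0 0 0 -1; 0 0.83 0.2 0 0 0 -1; 0 0.83 0.25 0 0 0 -1; 0 0.83 0.25 0 0 0 -1'|grep ee_
python3 - <<'E'
from h import *
m,T,im=snap('wrist','w17.png')
print([(round(d['confidence'],2),w(T,d['xyz']).round()) for d in pinpoint('pestle','wrist')[:2]])
go(565.5,-15,34,0)
E
```

```text
ee_pos: [566.4, 150.9, 179.6]
ee_pos: [565.6, -12.4, 128.3]
[(0.76, array([567., -14.,   1.]))]
yaw now 0.1 pos [567.4 -12.3 130.7] t 41.6 | shift [-0.009  0.014  0.483] turn [-0.     0.001  0.004]
```

```bash
python3 -m jog '0 0.013 0.1 0 0 0 -1; 0 0.013 0.25 0 0 0 -1; 0 0.013 0.4 0 0 0 -1; 0 0.013 0.48 0 0 0 -1; 0 0.013 0.483 0 0 0 -1; 0 0.013 0.483 0 0 0 -1; 0 0.013 0.483 0 0 0 1; 0 0.013 0.483 0 0 0 1'|grep -E 'ee|ft'; python3 -m jog '0 0 0 0 0 0 1; 0 0 0 0 0 0 1; 0 0 0 0 0 0 1; 0 0 0 0 0 0 1; 0 0 0 0 0 0 1;0 0 0 0 0 0 1; 0 0 0 0 0 0 1'; python3 -m jog '0 0 -0.1 0 0 0 1; 0 0 -0.25 0 0 0 1; 0 0 -0.4 0 0 0 1; 0 0 -0.55 0 0 0 1; 0 0 -0.55 0 0 0 1; 0 0 -0.55 0 0 0 1'
python3 - <<'E'
from h import *
m,T=cam('side'); get_image('side'); print([(round(d['confidence'],2),w(T,d['xyz']).round()) for d in pinpoint('pestle','side')[:2]])
go(482.5,350,145,0)
E
```

```text
ee_pos: [567.9, -16.4, 35.3]
ft_force: [0.1, -0.0, -0.8]
t: 43.1
ee_pos: [566.8, -16.3, 33.8]
orientation: [-3.142, -0.0, 0.0]
ft_force: [0.2, 1.6, -0.1]
width: 36.9
grasp_force: 29.4
t: 43.7
ee_pos: [566.7, -16.4, 143.6]
orientation: [3.142, 0.0, 0.0]
ft_force: [0.4, 0.1, -3.3]
width: 36.3
grasp_force: 29.1
[(0.61, array([565., -19., 114.]))]
yaw now 0.0 pos [565.6 -16.4 142.2] t 43.8 | shift [-0.415 -1.832 -0.013] turn [-0.     0.005  0.   ]
```

```bash
python3 -m jog '-0.04 -0.2 0 0 0 0 1; -0.08 -0.4 0 0 0 0 1; -0.13 -0.6 0 0 0 0 1; -0.18 -0.8 0 0 0 0 1; -0.22 -0.95 0 0 0 0 1; -0.22 -0.95 0 0 0 0 1'|grep ee_; python3 -m jog '-0.04 -0.2 0 0 0 0 1; -0.08 -0.4 0 0 0 0 1; -0.13 -0.6 0 0 0 0 1; -0.195 -0.8 0 0 0 0 1; -0.195 -0.88 0 0 0 0 1; -0.195 -0.88 0 0 0 0 1; -0.195 -0.88 0 0 0 0 1'
python3 - <<'E'
from h import *
go(482.5,351,40,0)
E
```

```text
ee_pos: [520.8, 176.3, 142.0]
t: 45.1
ee_pos: [483.7, 348.3, 142.7]
orientation: [3.14, 0.001, -0.002]
ft_force: [0.0, -0.4, -3.0]
width: 36.6
grasp_force: 29.1
yaw now 0.0 pos [483.7 348.3 142.7] t 45.1 | shift [-0.005 -0.014  0.514] turn [0.003 0.003 0.001]
```

```bash
python3 -m jog '0 -0.01 0.2 0 0 0 1; 0 -0.01 0.35 0 0 0 1; 0 -0.01 0.45 0 0 0 1; 0 -0.01 0.48 0 0 0 1; 0 -0.01 0.49 0 0 0 1; 0 -0.01 0.495 0 0 0 1; 0 -0.01 0.495 0 0 0 1; 0 -0.01 0.495 0 0 0 1'|grep -E 'ee|ft'; python3 -m jog '0 0 0.006 0 0 0 1; 0 0 0.006 0 0 0 1'|grep -E 'ee|ft'; python3 -m jog '0 0 0.005 0 0 0 1; 0 0 0.005 0 0 0 1'|grep -E 'ee|ft'; python3 -m jog '0 0 0.004 0 0 0 1; 0 0 0.004 0 0 0 1'|grep -E 'ee|ft'
```

```text
ee_pos: [484.5, 351.9, 46.0]
ft_force: [0.1, -0.8, -2.8]
ee_pos: [483.9, 351.8, 44.0]
ft_force: [0.6, -0.9, -3.0]
ee_pos: [483.7, 351.6, 42.6]
ft_force: [0.6, -0.2, -3.5]
ee_pos: [483.7, 351.6, 41.7]
ft_force: [0.1, 0.5, -3.1]
```

```bash
python3 -m jog '0 0 0.004 0 0 0 1; 0 0 0.004 0 0 0 1'|grep -E 'ee|ft'; python3 -m jog '0 0 0.004 0 0 0 1; 0 0 0.004 0 0 0 1'|grep -E 'ee|ft'; python3 -m jog '0 0 0.004 0 0 0 1; 0 0 0.004 0 0 0 1'|grep -E 'ee|ft'
```

```text
ee_pos: [483.8, 351.6, 41.0]
ft_force: [-1.2, 0.5, -3.4]
ee_pos: [483.8, 351.6, 40.2]
ft_force: [0.4, -0.5, -2.8]
ee_pos: [484.0, 351.7, 39.8]
ft_force: [0.3, -1.0, 0.4]
```

Contact; release, rise straight up, and verify everything.

```bash
python3 -m jog '0 0 0.002 0 0 0 1; 0 0 0 0 0 0 -0.7; 0 0 0 0 0 0 -0.7; 0 0 0 0 0 0 -0.7; 0 0 0 0 0 0 -0.7; 0 0 -0.1 0 0 0 -0.7; 0 0 -0.3 0 0 0 -0.7; 0 0 -0.5 0 0 0 -1'|grep -E 'ee|wid'; python3 -m jog '0 0 -0.2 0 0 0 -1; 0 0.2 -0.2 0 0 0 -1; 0 0.4 -0.2 0 0 0 -1; 0 0.6 -0.2 0 0 0 -1; 0 0.8 -0.2 0 0 0 -1; 0 0.8 -0.2 0 0 0 -1; 0 0.8 -0.2 0 0 0 -1'
python3 - <<'E'
from h import *
for c in('scene','side','wrist'):
    m,T=cam(c); im=get_image(c)
    for n in 'whisk cup spoon bowl pestle glass salt_jar enamel_tin'.split(): print(c,n,[(round(d['confidence'],2),w(T,d['xyz']).round().tolist()) for d in pinpoint(n,c)[:3]])
E
```

```text
ee_pos: [483.2, 351.2, 139.7]
width: 79.4
t: 48.6
ee_pos: [484.1, 191.0, 179.7]
orientation: [-3.141, 0.003, -0.001]
ft_force: [0.2, -0.5, 0.6]
width: 87.8
grasp_force: 0.0
scene whisk [(0.82, [532.0, -362.0, 26.0])]
scene cup [(0.94, [441.0, -286.0, 5.0])]
scene spoon [(0.8, [211.0, -289.0, -1.0]), (0.51, [287.0, 222.0, -1.0]), (0.17, [424.0, -152.0, 2.0])]
scene bowl [(0.88, [586.0, 353.0, -0.0])]
scene pestle [(0.83, [481.0, 353.0, 6.0])]
scene glass [(0.85, [425.0, -152.0, 0.0])]
scene salt_jar [(0.66, [428.0, 164.0, 2.0])]
scene enamel_tin [(0.81, [687.0, 161.0, 2.0])]
side whisk [(0.53, [529.0, -372.0, 22.0])]
side cup [(0.6, [446.0, -289.0, 3.0])]
side spoon [(0.74, [212.0, -294.0, -5.0]), (0.71, [532.0, 270.0, 4.0]), (0.63, [289.0, 219.0, -2.0])]
side bowl [(0.92, [581.0, 351.0, 6.0])]
side pestle [(0.34, [519.0, -313.0, -4.0])]
side glass [(0.57, [425.0, -160.0, -2.0])]
side salt_jar [(0.16, [530.0, -370.0, 21.0])]
side enamel_tin [(0.87, [689.0, 157.0, -1.0]), (0.71, [486.0, 351.0, 8.0])]
wrist whisk []
wrist cup []
wrist spoon [(0.83, [531.0, 269.0, 7.0]), (0.64, [287.0, 219.0, 2.0])]
wrist bowl [(0.57, [588.0, 356.0, 8.0])]
wrist pestle [(0.78, [483.0, 352.0, 7.0])]
wrist glass [(0.76, [424.0, -157.0, -0.0]), (0.35, [585.0, 356.0, 7.0])]
wrist salt_jar [(0.97, [428.0, 165.0, 3.0])]
wrist enamel_tin [(0.43, [484.0, 350.0, 5.0])]
```

All five things are in place and the glass, salt jar and enamel tin haven't moved, so I'm handing in.

```bash
python3 -c "
from workcell import close_job
print(close_job())"
```

```text
the job is handed in; nothing more can be done
None
```

I handed in the job at about 49 s: the whisk and cup are in the long tray, the middle-sized spoon, bowl and pestle are in the short tray, and the glass, salt jar and enamel tin stand where they were by the final camera check; I viewed 17 pictures against the limit of 14.

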